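# Fetch a parcel from under the wire rack with a reacher

## Task

The small brown parcel with orange tape has slid under the low wire rack. Take the reacher by its pistol grip, reach in under the rack, squeeze the trigger so that both jaws hold the parcel (firmly enough not to lose it, gently enough not to crush its thin card), draw it out in that grip until it lies wholly in front of the rack, then let go so that the jaws spring open and the reacher is left lying on the bench and the parcel stands upright. Do not touch the parcel with the robot's own fingers, ram it against the rail at the back, push hard against the rack, or shift the other things on the bench and under the rack.

Things in the scene. Friction and masses are not known exactly. Their poses are not given: they have to be found in the camera images.
- reacher_grip (a point): Middle of the grasp of a pistol-grip reacher lying on its side: 16 above the bench, mid-way between the flat back of the black handle (30 behind, towards -x) and the round front of the orange trigger (30 ahead), so 60 wide along x; 34 when fully squeezed. Handle and trigger are 32 and 22 thick (z), free from 35 to the right to 40 to the left. x: along the tube to the jaws, y: left, z: up.
- reacher_jaws (a point): Mid-way between the reacher's two red jaw pads: 405 ahead and 60 left of reacher_grip, same height. Pads 34 long, 24 high, 62 apart when open (57 at their rear, 67 at the tips); open jaws 90 wide outside. Tips end 18 ahead of this point, the head 62 behind it. Both jaws close alike in the plane of the bench and are parallel at a gap of 38.
- reacher: The reacher, 450 long, 0.23 kg; axes as reacher_grip, origin under it on the underside. Tube (radius 8) and housing lie 60 to the left of the grip, 32 high overall. It balances well ahead of the grip, so when lifted its nose tends to droop; it may slide on the bench.
- trigger (a joint): Trigger angle, 0 free (jaws open) to 0.43 rad fully squeezed (jaw gap 10 mm), pivot 60 mm left of the grasp. Return spring: it starts to give at about 7.5 N of squeeze, 9.6 N at full travel. Jaw gap 38 mm near 0.20 rad (grasp about 48 mm wide). Once both jaws bear on a thing, each presses it with about half of the squeeze beyond 8.5 N.
- jaw_left: Left jaw of the reacher (tool +y side); origin at its pivot, 335 ahead of and 74 left of reacher_grip.
- jaw_right: Right jaw of the reacher; origin at its pivot, 335 ahead of and 46 left of reacher_grip.
- parcel_center (a point): Centre of the wanted parcel, 20 above the bench: brown card box with orange tape, 70 long (x) x 38 wide (y) x 40 high, 0.3 to 0.5 kg, lying under the rack, its length within 0.14 rad of the rack's depth, wholly behind the front edge. Thin card: crushed if a jaw presses with over 12 N; dragging it takes up to 3.5 N, so each jaw should press with 4 N or more.
- parcel: The same parcel; origin at the centre of its underside, z up.
- plain_parcel_center (a point): Centre of the other parcel under the rack, to be left alone: same size and mass, white with blue tape, about 115 to one side of the wanted one (either side).
- rack: Low grey wire rack standing on the bench, fixed. Origin on the bench, x into its depth, y along it. Front edge at x = -85, face of the low rail on the bench at the back at x = +78. It runs from y = -180 to +320, with posts 30 wide at the corners, 160 high. The deck's underside is 60 above the bench; the gap is open at the front.
- tape_roll: Clear tape roll lying under the rack, 52 diameter x 25 high, 100 or more from the parcels; leave alone.
- tape_gun: Red tape dispenser on the bench, 180 long, 75 high; leave alone.
- scanner: Grey and black hand scanner lying on the bench, 180 long, 34 high; leave alone.
- marker: White marker pen on the bench, 130 long; leave alone.
- box_cutter: Yellow box cutter on the bench, 150 long; leave alone.
- small_carton: Brown carton with yellow tape on the bench, 120 x 90 x 60; leave alone.

How it is judged:
On the way, in this order (a step that is already met when the one before it is completed fails the run):
1. both jaws hold the parcel where it lies under the rack, each pressing it with more than 2 N (contact force between each of jaw_left, jaw_right and parcel above 2 N and x of parcel_center in the frame of rack above -0.04 m), for 0.3 s.
2. the parcel is drawn out, wholly in front of the rack, with both jaws still gripping it (contact force between each of jaw_left, jaw_right and parcel above 1 N and x of parcel_center in the frame of rack below -0.122 m), for 0.1 s.
At the end, for the whole second after the job is handed in: Parcel centre 122 mm or more in front of the rack's origin plane (so wholly clear of the front edge), upright on the bench within 0.1 rad, at rest; trigger sprung open (below 0.06 rad); reacher lying at rest on the bench, grip point below 26 mm, jaws below 30 mm (x of parcel_center in the frame of rack below -0.122 m and angle between parcel's own z axis and vertical below 0.1 rad and height (world z) of each of parcel_center, reacher_jaws below 0.03 m and linear speed of each of parcel, reacher below 0.02 m/s and value of joint trigger below 0.06 rad and height (world z) of reacher_grip below 0.026 m); the robot touches nothing.
It fails at once if the parcel is crushed: a jaw presses it with more than 12 N (contact force between any of jaw_left, jaw_right and parcel above 12 N).
It fails at once if the parcel is rammed against the rack with more than 12 N (contact force between parcel and rack above 12 N).
It fails at once if the robot's fingers press on the parcel (contact force between the fingers and parcel above 0.5 N).
It fails at once if the reacher pushes against the rack with more than 15 N (contact force between reacher and rack above 15 N).
It fails at once if another thing on the bench or under the rack is shifted by more than 20 mm (distance of any of plain_parcel_center, tape_roll, tape_gun, scanner, marker, box_cutter, small_carton from where it was at the start of the episode above 0.02 m).
It also fails if it takes over 45 s, if anything falls off the work surface, if the arm or the gripper's body presses on something with over 40 N, if the wrist force passes 120 N, or if a joint passes its speed limit or range.

## Robot

A 7-joint arm with a two-finger parallel gripper is mounted at the origin on the work surface. World frame = base frame: x ahead of the robot, y to its left, z up, the work surface at z = 0. Lengths are in m, angles in rad, forces in N, time in s.
With the tool pointing down it reaches from about 0.4 to 0.9 m from the base axis. Payload 5.5 kg.
Tool frame: the origin (TCP) lies at the very end of the fingers, on their centre line; the grasp point (between the pads) lies 19 mm behind it; x points along the fingers, z is the direction in which the jaws open and shut, and the axes are right-handed (so a half turn about x gives the same grasp; the last joint's range is limited). The gripper opens to 85 mm and grips with 20 to 120 N. Pads are 22 mm wide; open, the fingers measure 114 mm over their backs; the gripper's body (76 mm by 85 mm) begins 54 mm behind the grasp point. The pads swing forward as they close: fully open they stand 13 mm farther back than shut.
Start: joints at [1.408, 0.501, -0.427, 1.55, 0.221, 1.138, -0.21], TCP at [0.269, -0.592, 0.231] pointing down, gripper open.
Joint ranges: [-2.88, 2.88], [-0.31, 2.03], [-1.54, 1.56], [0.2, 2.42], [-1.41, 4.55], [0.19, 2.02], [-2.57, 2.57]. Speed limits (rad/s): [2.57, 2.57, 3.14, 3.14, 3.14, 3.14, 3.14].

## Interface

Orientations are given as a unit quaternion [x, y, z, w].
In Python, from bench import manip gives the robot as it stands. The module is installed in compiled form; this text tells all that it offers. Calls block until the motion is done:
- manip.movep(position, orientation): joint-space move of the TCP to a pose.
- manip.line_to(position, rot=None, max_speed=0.15): straight line of the TCP; rot=None keeps the orientation; max_speed is the mean speed in m/s.
- manip.move_joints(angles): joint-space move.
- manip.gripper_open() and manip.gripper_close(grasp_force=None): open the fingers fully, or close them until they stop; grasp_force is the grip in N (None keeps the last).
- manip.hold(seconds).
- manip.ik(position, orientation): joint angles nearest the present ones, or None.
- manip.grab_frame(name): name is "scene" or "top" or "wrist"; returns a dict with "frame" (384x512x3 uint8, blue, green, red), "range_z" (384x512 float32, m along the optical axis (not along the pixel's ray), 0 where there is no reading), "intrinsics" (3x3 intrinsics, pixels), "rvec" (rotation vector, rad) and "tvec" (3), from world to camera coordinates, as OpenCV has them; the wrist camera has in their place "tool_from_camera" (4x4, takes a point from camera to tool coordinates, whose origin is the TCP and whose axes are the tool frame's). Camera axes: x right, y down, z forward; pixel columns grow to the right and rows downward; lengths in m; the calibration is good to about 2 mm. A picture is of the moment at which its call begins: read the wrist's pose just before it.
A pose or a line that the arm cannot do raises manip.PlanningError and nothing moves.
- manip.sign_off(): hands the job in, once; it reports no verdict.
Readings, each from a call of its own:
- manip.get_time(): time.
- manip.get_joints(): joint angles.
- manip.get_dq(): joint speeds.
- manip.get_joint_efforts(): joint torques, N m.
- manip.get_tcp_pos(): TCP position.
- manip.get_orientation(): TCP orientation.
- manip.get_contact_force(): force on the tool from outside, world axes, zero at the start.
- manip.get_torque(): the same for the moment, N m.
- manip.get_gripper_width(): opening from 0.0 (shut) to 1.0 (fully open).
Only numpy, scipy, OpenCV 4.12 (cv2) and the standard library are available. Lean on these libraries where they do the work, as an engineer would, in place of code of your own. Each camera call takes 0.05 s, during which the arm holds its last target. There are 200 camera calls.

## Working session

There is one attempt and no reset: what is moved stays moved. The work goes in short steps, each a Python script; the robot and the scene stay as the last script left them, time stands still between calls to the robot, and variables do not carry over. Pictures are saved under pics/ and viewed, about 8 in all and at most 12, crops included, and the job is handed in when it is done.

```bash
mkdir -p pics; cat > h.py <<'E'
from bench import manip as m
import numpy as np, cv2
from scipy.spatial.transform import Rotation as R
def grab(n,save=None):
    if n=="wrist":
        p=np.array(m.get_tcp_pos()); q=m.get_orientation()
    f=m.grab_frame(n)
    if n=="wrist":
        T=np.eye(4);T[:3,:3]=R.from_quat(q).as_matrix();T[:3,3]=p
        W=T@np.array(f["tool_from_camera"])
    else:
        C=np.eye(4);C[:3,:3]=cv2.Rodrigues(np.array(f["rvec"],float))[0];C[:3,3]=np.ravel(f["tvec"]);W=np.linalg.inv(C)
    K=np.array(f["intrinsics"]);z=f["range_z"]
    v,u=np.mgrid[:384,:512]
    P=np.stack([(u-K[0,2])/K[0,0]*z,(v-K[1,2])/K[1,1]*z,z],-1)@W[:3,:3].T+W[:3,3]
    P[z==0]=np.nan
    if save: cv2.imwrite("pics/"+save,f["frame"])
    return f["frame"],P,W,K
E
python3 - <<'E'
from h import *
for n in("scene","top"):
    f,P,W,K=grab(n); np.savez(n+".npz",f=f,P=P,W=W,K=K)
    cv2.imwrite(f"pics/{n}0.png",cv2.resize(f,(768,576)))
    print(n,W[:3,3])
print(m.get_time(),m.get_tcp_pos(),m.get_orientation())
E
```

```text
scene [0.82668483 0.60351656 0.97333315]
top [0.43821423 0.05528565 0.98971914]
0.1 [ 0.26816238 -0.59141314  0.23034295] [ 0.38344196  0.59486857 -0.38270922  0.59383272]
```

View pics/top0.png

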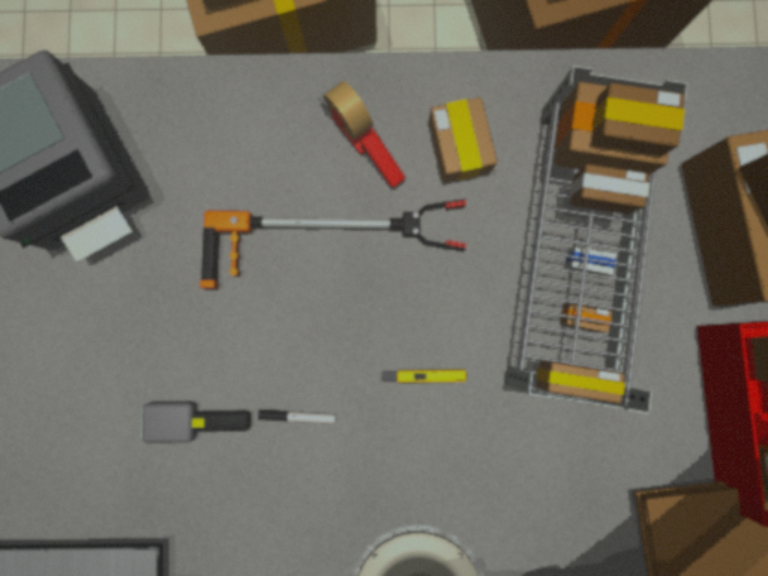

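View pics/scene0.png

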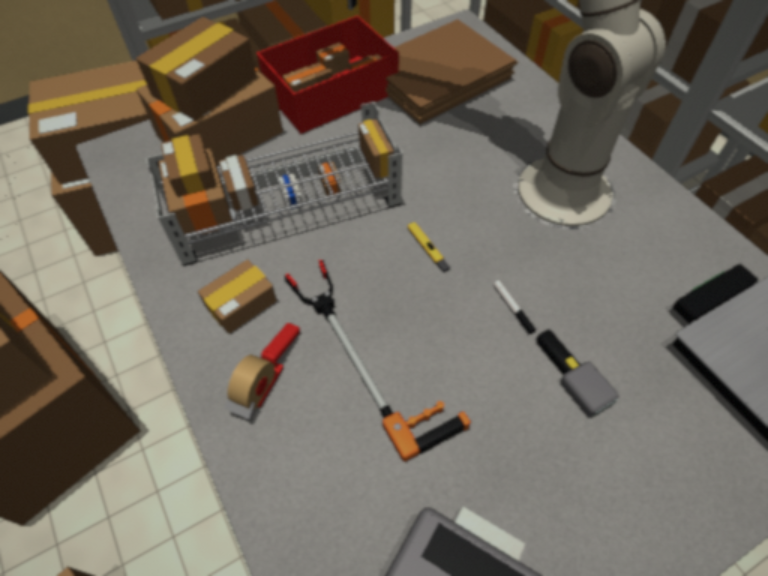

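The top view shows the reacher lying along -y with its jaws at (465,203) and (465,245). The rack is to the right of it. The wanted orange-taped parcel is at (588,318), the plain one at (594,260), and the box cutter at (430,376). Next I'll locate these numerically.

```bash
cat >> h.py <<'E'
def onplane(px,z,W,K):
    px=np.atleast_2d(px).astype(float)
    d=np.c_[(px[:,0]-K[0,2])/K[0,0],(px[:,1]-K[1,2])/K[1,1],np.ones(len(px))]@W[:3,:3].T
    return W[:3,3]+d*((z-W[2,3])/d[:,2])[:,None]
E
python3 - <<'E'
from h import *
d=np.load("top.npz");f,P,W,K=[d[k] for k in("f","P","W","K")]
g=lambda l,z:print(np.round(onplane(np.array(l)/1.5,z,W,K)[:,:2],3).tolist())
print("rack front lower/upper corners (bench?)");g([(505,390),(575,70),(648,410),(684,85)],.16)
print("tube");g([(265,223),(390,224)],.016)
print("jaw tips");g([(465,203),(465,245)],.016)
print("handle");g([(201,285),(203,232),(216,285),(240,270),(240,240)],.03)
print("cutter,marker,carton,gun");g([(382,376),(467,376)],.01);g([(258,414),(335,418)],.01);g([(432,110),(445,180),(493,168)],.06);g([(404,182)],.03)
hsv=cv2.cvtColor(f,cv2.COLOR_BGR2HSV)
print("bench depth",np.nanmedian(P[200:240,100:140,2]))
for nm,(u0,u1,v0,v1) in dict(want=(365,415,195,225),plain=(370,420,160,188)).items():
    print(nm,np.round(np.nanpercentile(P[v0:v1,u0:u1,2],[5,30,50,70,95]),3))
c=f[140:250,330:450];cv2.imwrite("pics/crop1.png",cv2.resize(c,None,fx=6,fy=5.4,interpolation=cv2.INTER_CUBIC))
E
```

```text
rack front lower/upper corners (bench?)
[[0.353, -0.124], [0.831, -0.248], [0.321, -0.328], [0.804, -0.412]]
tube
[[0.632, 0.252], [0.626, 0.034]]
jaw tips
[[0.661, -0.097], [0.587, -0.095]]
handle
[[0.524, 0.357], [0.615, 0.355], [0.524, 0.332], [0.549, 0.291], [0.601, 0.292]]
cutter,marker,carton,gun
[[0.365, 0.053], [0.362, -0.092]]
[[0.305, 0.264], [0.296, 0.134]]
[[0.812, -0.04], [0.691, -0.058], [0.71, -0.139]]
[[0.697, 0.009]]
bench depth -0.0007141619777388808
want [-0.002  0.001  0.026  0.041  0.068]
plain [-0.002  0.002  0.032  0.041  0.068]
```

View pics/crop1.png

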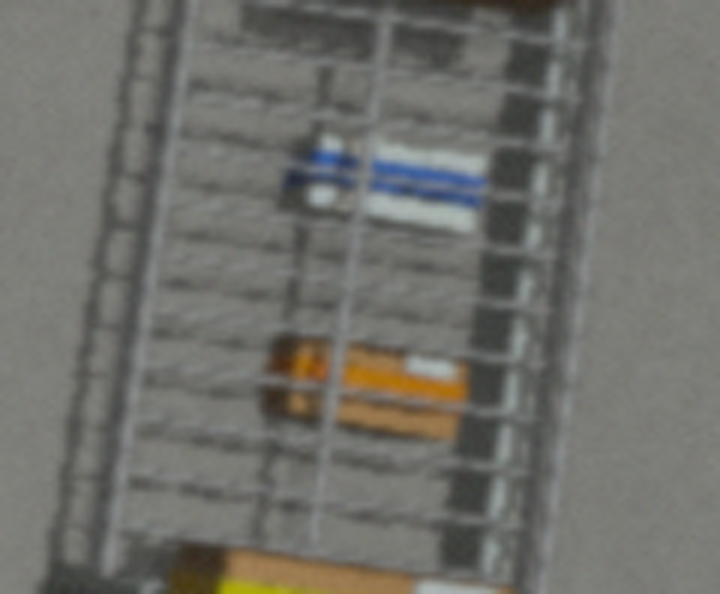

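```bash
python3 - <<'E'
from h import *
d=np.load("top.npz");f,P,W,K=[d[k] for k in("f","P","W","K")]
def cr(l,z):
    return onplane(np.array([(330+x/6,140+y/5.4) for x,y in l]),z,W,K)[:,:2]
q=cr([(292,338),(470,350),(458,440),(280,418)],.04);print("corners",np.round(q,3).tolist(),"c",q.mean(0).round(4), "len",np.linalg.norm(q[1]-q[0]),np.linalg.norm(q[2]-q[1]))
e=q[1]-q[0]+q[2]-q[3];print("yaw",np.degrees(np.arctan2(e[1],e[0])))
roi=np.zeros((384,512),bool);roi[198:225,370:413]=1
hsv=cv2.cvtColor(f,cv2.COLOR_BGR2HSV)
s=roi&(P[...,2]>.034)&(P[...,2]<.046)&(hsv[...,1]>70)&(hsv[...,0]<25)
pts=P[s][:,:2].astype(np.float32);r=cv2.minAreaRect(pts);print(len(pts),"rect",r)
# deck & tube fits
dk=(P[...,2]>.056)&(P[...,2]<.075);dk[:, :340]=0;dk[:120]=0;dk[250:]=0;dk[:,440:]=0
print("deck",dk.sum());r=cv2.minAreaRect(P[dk][:,:2].astype(np.float32));print(r,np.round(cv2.boxPoints(r),3).tolist())
print("front wire bench/deck",cr([(180,30),(110,560)],.06).round(3).tolist(),"lower?",cr([(130,30),(65,560)],.0).round(3).tolist())
rr=P[130:200,125:315].reshape(-1,3)
t=rr[(rr[:,2]>.012)&(rr[:,2]<.05)];
tube=t[(t[:,1]<.22)&(t[:,1]>.05)&(abs(t[:,0]-.63)<.03)];print("tube",np.polyfit(tube[:,1],tube[:,0],1),len(tube))
back=t[(t[:,1]>.3)];print("handle y max, x",np.percentile(back[:,1],[1,50,99]),np.percentile(back[:,0],[1,99]), "reacher y min",np.percentile(t[(t[:,0]>.57)&(t[:,0]<.68)][:,1],[.5,1,99.5]))
E
```

```text
corners [[0.481, -0.261], [0.474, -0.335], [0.433, -0.327], [0.444, -0.254]] c [ 0.4581 -0.294 ] len 0.07439249147911083 0.042146074267024186
yaw -97.05215263333383
299 rect ((0.458281010389328, -0.29424944519996643), (0.07181418687105179, 0.03669259324669838), 78.18315887451172)
deck 1930
((0.5258059501647949, -0.2788260579109192), (0.17832842469215393, 0.3484874963760376), 80.33697509765625) [[0.33899998664855957, -0.3370000123977661], [0.6830000281333923, -0.3959999978542328], [0.7129999995231628, -0.2199999988079071], [0.36899998784065247, -0.16200000047683716]]
front wire bench/deck [[0.623, -0.214], [0.381, -0.175]] lower? [[0.635, -0.209], [0.378, -0.171]]
tube [0.01821046 0.627019  ] 393
handle y max, x [0.30031977 0.3367771  0.35723694] [0.52046401 0.65382052] reacher y min [-0.09387463 -0.09109421  0.35523582]
```

```bash
cat >> h.py <<'E'
def ori(zd):
    z=np.array([zd[0],zd[1],0.]);z/=np.linalg.norm(z);x=np.array([0,0,-1.]);y=np.cross(z,x)
    return R.from_matrix(np.c_[x,y,z]).as_quat()
def dirs(yaw):
    a=np.radians(yaw);d=np.array([np.cos(a),np.sin(a)]);return d,np.array([-d[1],d[0]])
def st(s=""):
    print(s,"t%.2f"%m.get_time(),np.round(m.get_tcp_pos(),4),"F",np.round(m.get_contact_force(),1),"w %.3f"%m.get_gripper_width())
E
python3 - <<'E'
from h import *
print(R.from_quat(m.get_orientation()).as_matrix().round(2).tolist())
d0,l0=dirs(-91);d1,l1=dirs(-100)
J=np.array([.458,-.294])-.005*d1;G=J-.405*d1-.06*l1;T0=np.array([.630,.157]);T1=G+.17*d1+.06*l1
print("G",G,"T1",T1)
for s in(1,-1):
    print("tube",s,[None if (q:=m.ik([*p,z],ori(s*l))) is None else np.round(q,2) for p,l,z in((T0,l0,.004),(T1-.2*d1,l1,.004),(T1,l1,.004))])
    print("grip",s,[None if (q:=m.ik([*p,z],ori(s*d1))) is None else np.round(q,2) for p,z in((G,.1),(G,.002),(G-.17*d1,.002))])
E
```

```text
[[-0.0, 0.91, 0.41], [0.0, 0.41, -0.91], [-1.0, 0.0, -0.0]]
G [0.47010729 0.12019007] T1 [ 0.49967556 -0.05764614]
tube 1 [array([ 0.21,  0.88, -0.72,  1.67,  0.72,  0.88, -0.83]), array([ 0.17,  0.72, -0.61,  1.93,  0.63,  0.7 , -0.99]), array([ 0.63,  0.69, -0.7 ,  2.04,  0.72,  0.67, -0.73])]
grip 1 [array([ 0.37,  0.5 , -0.82,  2.05,  0.51,  0.8 , -2.5 ]), array([ 0.13,  0.62, -0.53,  2.09,  0.56,  0.58, -2.55]), array([-0.58,  0.65,  0.01,  1.88, -0.02,  0.61, -2.3 ])]
tube -1 [array([ 0.49,  1.26, -1.31,  1.66,  1.27,  1.3 ,  2.04]), array([ 0.58,  1.18, -1.31,  1.91,  1.27,  1.21,  1.74]), array([-0.77,  0.97,  1.12,  2.09, -1.17,  0.94, -2.27])]
grip -1 [array([ 0.53,  0.61, -1.05,  2.05,  0.69,  0.89,  0.49]), array([ 0.24,  0.66, -0.67,  2.09,  0.7 ,  0.63,  0.48]), array([-0.05,  0.78, -0.68,  1.86,  0.7 ,  0.76,  0.27])]
```

```bash
python3 - <<'E'
from h import *
d0,l0=dirs(-91);d1,l1=dirs(-100)
T0=np.array([.630,.157]);T1=np.array([.4997,-.0576])
m.movep([*T0,.15],ori(l0));m.line_to([*T0,.004],max_speed=.2);st("down")
m.gripper_close(40);st("closed")
m.line_to([*T0,.010],max_speed=.05);st("lift")
m.line_to([*(T1-.18*d1),.010],rot=ori(l1),max_speed=.12);st("align")
f,P,W,K=grab("top");cv2.imwrite("pics/top1.png",cv2.resize(f,(768,576)))
np.savez("top1.npz",f=f,P=P)
E
```

```text
down t3.92 [0.6309 0.1576 0.0052] F [-0.8 -0.   0.4] w 1.001
closed t4.56 [0.6305 0.1569 0.0045] F [-0.7  0.6  3.7] w 0.167
lift t4.83 [0.6298 0.157  0.0099] F [ 0.4  1.8 -2.4] w 0.166
align t5.86 [0.532  0.1201 0.0103] F [ 0.7 -1.2 -2.9] w 0.170
```

View pics/top1.png

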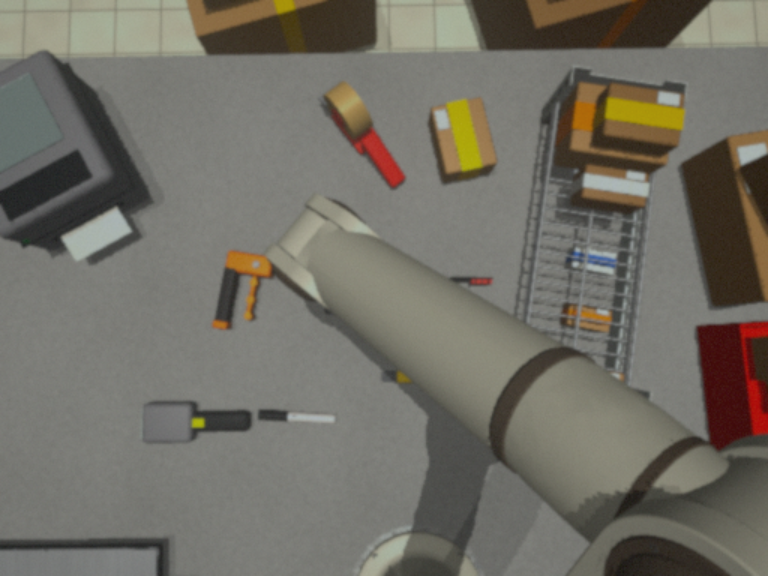

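The jaws are in front of the rack, with the left tip at (490,281), within 4 mm of the prediction. Next I'll slide straight in, set the reacher down and release the tube.

```bash
python3 - <<'E'
from h import *
d1,l1=dirs(-100);T1=np.array([.4997,-.0576])
for k in(.09,.045,0):
    m.line_to([*(T1-k*d1),.009],max_speed=.08);st(k)
m.line_to([*T1,.0045],max_speed=.03);st("low")
m.gripper_open();st("open")
m.line_to([*T1,.12],max_speed=.2)
G=np.array([.4701,.1202])
m.movep([*(G-.006*d1),.16],ori(-d1));st("over")
f,P,W,K=grab("wrist");np.savez("wr.npz",f=f,P=P,W=W,K=K)
g,P,W,K=grab("top");np.savez("top2.npz",f=g,P=P,W=W,K=K)
cv2.imwrite("pics/two.png",np.hstack([cv2.resize(f,(400,300)),cv2.resize(g[130:280,250:450],(400,300))]))
E
```

```text
0.09 t7.18 [0.5155 0.0319 0.0091] F [-0.2  0.3 -3.1] w 0.169
0.045 t7.89 [ 0.5077 -0.0132  0.0091] F [ 0.2  0.2 -1.2] w 0.171
0 t8.60 [ 0.4998 -0.0574  0.0091] F [-0.6  0.8 -2.3] w 0.170
low t8.90 [ 0.5001 -0.0568  0.0045] F [ 0.8  0.1 -1. ] w 0.171
open t9.58 [ 0.4997 -0.0576  0.0045] F [0.2 0.2 0.3] w 0.999
over t11.27 [0.4708 0.1252 0.1589] F [ 0.  -0.8  0.3] w 0.999
```

View pics/two.png

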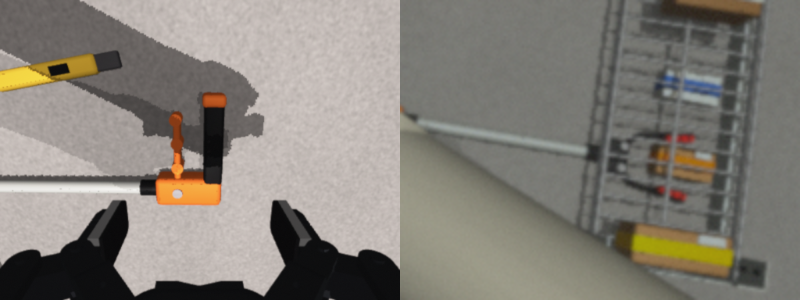

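```bash
python3 - <<'E'
from h import *
d1,l1=dirs(-100);C=np.array([.458,-.294])
d=np.load("top2.npz");f,P,W,K=[d[k] for k in("f","P","W","K")]
h=cv2.cvtColor(f,cv2.COLOR_BGR2HSV)
red=((h[...,0]<5)|(h[...,0]>174))&(h[...,1]>130)&(h[...,2]>60)
red[:190]=0;red[235:]=0;red[:,:360]=0;red[:,402:]=0
n,lab,s,c=cv2.connectedComponentsWithStats(red.astype(np.uint8))
for i in range(1,n):
    if s[i,4]>8:
        w=onplane(c[i],.026,W,K)[0,:2];print("red",s[i],c[i],w.round(3),"rel along/left",((w-C)@d1).round(4),((w-C)@l1).round(4))
d=np.load("wr.npz");f,P,W,K=[d[k] for k in("f","P","W","K")]
h=cv2.cvtColor(f,cv2.COLOR_BGR2HSV)
Z=P[...,2]
bl=(Z>.02)&(Z<.04)&(h[...,2]<60)&(P[...,0]<.52);bl[:110]=0
B=P[bl][:,:2];r=cv2.minAreaRect(B.astype(np.float32));print("black",len(B),r,np.round(cv2.boxPoints(r),3).tolist())
org=(Z>.015)&(Z<.04)&(h[...,0]<18)&(h[...,1]>150)
O=P[org][:,:2];G=np.array([.4701,.1202])
for nm,A in(("black",B),("orange",O)):
    a=(A-G)@d1;b=(A-G)@l1
    for lo in(-.04,-.02,0,.02,.05):
        k=(b>lo)&(b<lo+.02)
        if k.sum()>10:print(nm,lo,np.percentile(a[k],[2,98]).round(4),k.sum())
wt=(Z>.01)&(Z<.04)&((P[...,:2]-G)@d1>.09);A=P[wt][:,:2];
print("tube fit",np.polyfit((A-G)@d1,(A-G)@l1,1),len(A))
E
```

```text
red [389 197   8   4  24] [392.33333333 198.875     ] [ 0.491 -0.3  ] rel along/left 0.0007 0.0332
red [378 223   4   4   9] [379.77777778 224.44444444] [ 0.426 -0.265] rel along/left -0.0227 -0.0361
red [385 225   8   5  26] [388.53846154 227.34615385] [ 0.419 -0.287] rel along/left 0.0001 -0.0399
black 2612 ((0.49497532844543457, 0.11503143608570099), (0.07130683213472366, 0.14345428347587585), 40.24192428588867) [[0.42100000381469727, 0.1469999998807907], [0.5139999985694885, 0.03700000047683716], [0.5690000057220459, 0.08299999684095383], [0.47600001096725464, 0.19300000369548798]]
black -0.04 [-0.0312 -0.0095] 602
black -0.02 [-0.0307 -0.0095] 557
black 0 [-0.0304 -0.0087] 533
black 0.02 [-0.0299 -0.0088] 479
black 0.05 [0.0506 0.068 ] 240
orange -0.04 [0.0165 0.0289] 249
orange -0.02 [0.0157 0.0272] 244
orange 0 [0.0165 0.0273] 208
orange 0.02 [-0.0088  0.0282] 253
orange 0.05 [-0.0286  0.0477] 1327
tube fit [ 0.36971543 -0.08554071] 6467
```

Both jaws flank the parcel: the left pad is at +33 mm, the right at -38 mm, and the grip point is within 1 mm of plan. Now I'll take the pistol grip and squeeze.

```bash
python3 - <<'E'
from h import *
d1,l1=dirs(-100);G=np.array([.4701,.1202])-.005*d1
m.line_to([*G,.05],max_speed=.2);m.line_to([*G,.002],max_speed=.08);st("down")
m.gripper_close(22);st("squeeze");m.hold(.6);st("held")
f,P,W,K=grab("top");g=f
f,P,W,K=grab("wrist")
cv2.imwrite("pics/sq.png",np.hstack([cv2.resize(f,(400,300)),cv2.resize(g[130:280,250:450],(400,300))]))
E
```

```text
down t12.82 [0.471  0.1255 0.0021] F [ 0.5  0.2 -0.1] w 0.996
squeeze t13.27 [0.4726 0.1292 0.0042] F [-0.1  6.2  9.9] w 0.548
held t13.87 [0.4726 0.1292 0.0042] F [-0.3  6.3  9.8] w 0.551
```

View pics/sq.png

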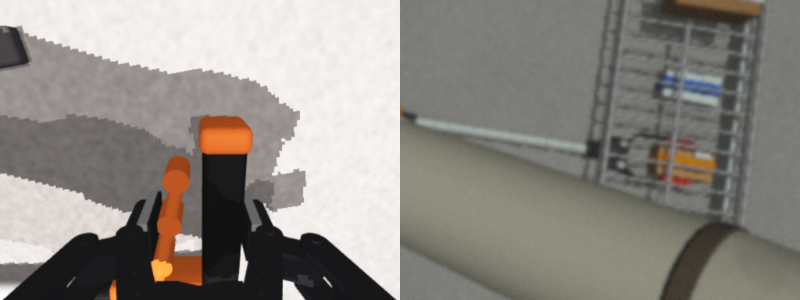

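The jaws are closed on the parcel: opening 47 mm, pads at both sides of the orange box. The fingertips press the bench slightly, so I'll ease up 2 mm while drawing.

```bash
python3 - <<'E'
from h import *
d1,l1=dirs(-100);G=np.array([.4701,.1202])-.005*d1
for k in(.02,.06,.11,.17):
    m.line_to([*(G-k*d1),.004],max_speed=.06);st(k)
m.hold(.3)
f,P,W,K=grab("top");np.savez("top3.npz",f=f,P=P,W=W,K=K)
cv2.imwrite("pics/drawn.png",cv2.resize(f,(768,576)))
E
```

```text
0.02 t14.45 [0.4743 0.1452 0.0041] F [-0.  1. -0.] w 0.553
0.06 t15.27 [0.4812 0.1843 0.0039] F [-0.1 -1.6 -0.3] w 0.551
0.11 t16.25 [0.4899 0.2342 0.0041] F [-0.3  0.9  0.8] w 0.547
0.17 t17.40 [0.5004 0.2931 0.0041] F [-0.7 -0.6  0.2] w 0.545
```

View pics/drawn.png

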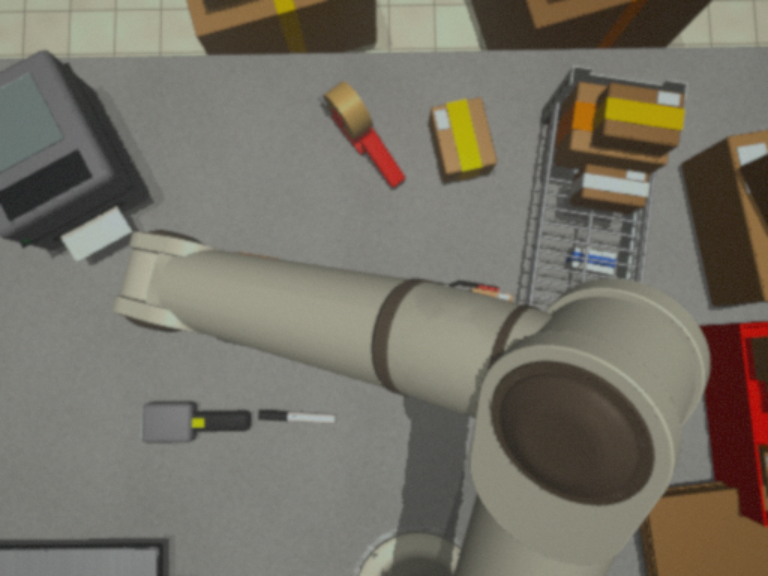

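The parcel has followed, its far end at (511,297) just in front of the rack edge near (523,290). I'll draw 20 mm further for margin, then release.

```bash
python3 - <<'E'
from h import *
d1,l1=dirs(-100);G=np.array([.4701,.1202])-.005*d1
m.line_to([*(G-.19*d1),.004],max_speed=.06);st("drawn");m.hold(.3)
m.gripper_open();st("open");m.hold(.2)
p=G-.19*d1
m.line_to([*p,.004+.15],max_speed=.15);st("up")
q=np.array(m.get_joints());q[0]-=.0
m.movep([.30,.42,.30],ori(-d1));m.hold(.5);st("away")
f,P,W,K=grab("top");np.savez("top4.npz",f=f,P=P,W=W,K=K)
cv2.imwrite("pics/end.png",cv2.resize(f,(768,576)))
C=np.array([.458,-.294]);h=cv2.cvtColor(f,cv2.COLOR_BGR2HSV)
s=(P[...,2]>.034)&(P[...,2]<.046)&(h[...,1]>70)&(h[...,0]<25);s[:180]=0;s[225:]=0;s[:,:290]=0;s[:,:]&=True;s[:,360:]=0
print(s.sum());r=cv2.minAreaRect(P[s][:,:2].astype(np.float32));print(r,"moved",(np.array(r[0])-C)@d1,np.percentile(P[s][:,2],[2,50,98]))
E
```

```text
drawn t18.23 [0.5039 0.3128 0.004 ] F [ 0.9 -0.3 -0.3] w 0.546
open t19.00 [0.504  0.3123 0.004 ] F [-1.  -0.6  0.6] w 1.002
up t20.35 [0.5035 0.3116 0.1529] F [-0.7  0.1 -0.3] w 1.003
away t21.91 [0.3001 0.4199 0.2999] F [-0.7  0.2  0.3] w 1.000
392
((0.4904223084449768, -0.11128164082765579), (0.07118051499128342, 0.0379282645881176), 79.8679428100586) moved -0.18557253150781922 [0.03660925 0.03984798 0.04345815]
```

View pics/end.png

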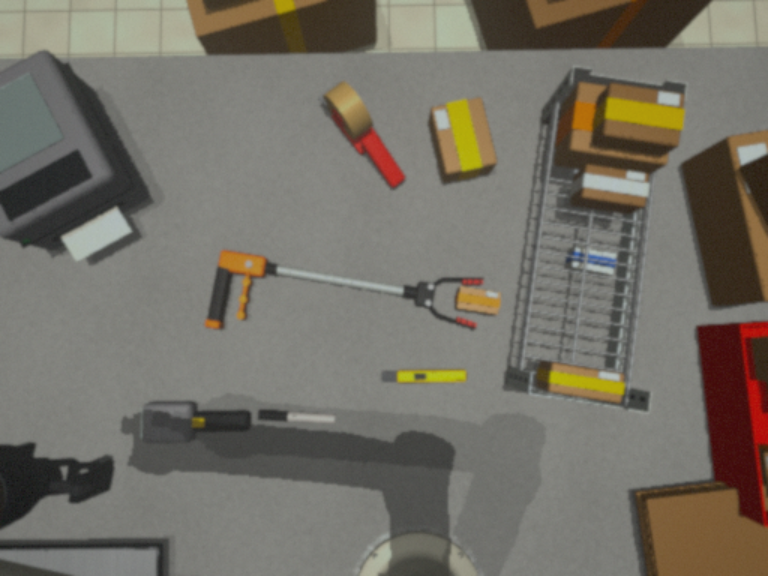

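The parcel stands upright at (478,300), clear of the rack, with its top at 40 mm. The jaws and trigger are open, and the other things are where they started. I'll hand in.

```bash
python3 -c "
from h import *
m.sign_off();st('done')"
```

```text
the job is handed in; nothing more can be done
the job is handed in; nothing more can be done
```

The parcel is out from under the rack and standing upright on the bench. I handed the job in about 22 s into the 45 s limit; `sign_off()` gives no verdict.

**What I did:** I first gripped the reacher by its tube, because even the lightest 20 N grip on the handle would have shut the jaws. That is how I lined it up and slid the open jaws either side of the parcel under the rack, so the reach-in itself was not done by the pistol grip as the task words it. Then I took the pistol grip, squeezed it with 22 N, drew the parcel out about 186 mm, let go and moved the arm away.

**Last checks:**
- **Parcel:** it lies about 0.166 m in front of the rack's origin plane, where 0.122 m was needed. Its top is level at 40 mm.
- **Reacher:** it lies on the bench with jaws and trigger open, judged from the final picture rather than measured.
- **Other things:** the tape gun, carton, box cutter, scanner, marker and white parcel look unmoved in that picture. The tape roll never showed clearly under the rack, so I did not check it.
- **Jaw force:** I could not read it directly. The grasp closed to about 47 mm and held there through the draw, which fits about 6–7 N per jaw by the given rule.
- **Only oddity:** while squeezing, the tool read about 10 N upwards and 6 N sideways, probably fingertips on the bench. It went away when I raised the gripper 2 mm.

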